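# Stand the slumped book back up and close the row with the bookend

### The job

The last book of the row on the drawing table has slumped over onto the wooden bookend block. Push it back upright with your fingers so that it stands against the other books, leaving the bookend where it is meanwhile; then push the bookend along the table, square and in line with the row, until it is snug against the book and the row stands closed. Lift nothing, and leave the pen cup, the marker and the book lying flat alone.

Things in the scene. Friction and masses are not known exactly. Their poses are not given: they have to be found in the camera images.
- unit: Fixed grey desktop drawer unit, 160 (x) x 110 (y) x 155 mm high, that backs the row. Origin: centre of its underside. Its own +y axis points along the row, towards the slumped book and the bookend. It may stand at different places and be turned on the table up to about 20 degrees.
- row_a: Standing paperback next to the drawer unit's +y face; 115 mm deep (own x), 18 mm thick (own y), 165 mm high. Origin: centre of its underside. Loose, 0.2 kg.
- row_b: Second standing paperback of the row; 115 x 24 (thick, own y) x 172 mm high. Origin: centre of its underside. Loose, 0.2 kg.
- row_c: Third and last book that still stands; 115 x 20 (thick, own y) x 172 mm high. Origin: centre of its underside. Its face at own y = +10 mm is the one the slumped book must stand against. Loose, 0.2 kg. The three standing books touch each other and the unit to within 1 mm.
- book: The slumped paperback, 115 mm deep (own x), 22 mm thick (own y), 172 mm high (own z, from foot to top), about 0.24 kg, loose. Origin: centre of its foot (underside). At the start its foot is on the table 5 to 15 mm from the row and it leans about 35 degrees from vertical, away from the row, on the upper edge of the bookend; its top sticks out over the bookend.
- book_mid (a point): Centre of the slumped book, half-way up its height and in the middle of its thickness.
- book_top (a point): Middle of the slumped book's overhanging top edge: the edge between its top and the cover that faces away from the row (own y = +11 mm, own z = 172 mm). At the start this edge is about 141 mm above the table, 60 mm above the bookend's top, and is the outermost line of the book.
- bookend: Loose wooden block used as bookend, 100 (own x) x 80 (own y) x 80 mm high, about 0.6 kg, slides on the table. Origin: centre of its underside. Its face at own y = -40 mm looks to the row and the slumped book, that at own y = +40 mm looks away.
- cup: Bystander: white pen cup, 72 mm across, 95 mm high, with three pens that reach 150 mm high. Origin: centre of its underside.
- flat_book: Bystander: paperback lying flat, 115 (x) x 172 (y) x 20 mm high. Origin: centre of its underside.
- marker: Bystander: marker lying on the table, 135 mm long (own x), 12 mm thick. Origin: centre of its underside.
There are look-alikes about, which are no part of the job. What is shaped like the row_c but green or orange is not meant. There is more than one size of the bookend; the job needs the middle-sized.

How it is judged:
By the outcome, as a careful person would: the job done as asked, in the order asked, and still so for the second after the job is handed in, with the robot touching nothing.
It also fails if it takes over 48 s, if anything falls off the work surface, if the arm or the gripper's body presses on something with over 40 N, if the wrist force passes 120 N, or if a joint passes its speed limit or range.

### The arm

A 6-joint arm with a two-finger parallel gripper is mounted at the origin on the work surface. World frame = base frame: x ahead of the robot, y to its left, z up, the work surface at z = 0. Lengths are in m, angles in degrees, forces in N, time in s.
With the tool pointing down it reaches from about 0.275 to 0.825 m from the base axis. Payload 5.2 kg.
Tool frame: the origin (TCP) lies at the very end of the fingers, on their centre line; the grasp point (between the pads) lies arm.grip_depth behind it (arm.grip_depth is the distance from the TCP to the grasp point, in m); z points along the fingers, y is the line along which they close (so a half turn about z gives the same grasp; the last joint's range is limited). The gripper opens to 93 mm and grips with 3 to 60 N. Pads are 15 mm wide; open, the fingers measure 128 mm over their backs; the gripper's body (75 mm by 188 mm) begins 65 mm behind the grasp point.
Start: joints at [65.386, 14.817, 87.949, -0, 77.235, -11.62], TCP at [0.124, 0.536, 0.219] pointing down, gripper open.
Joint ranges: [-179.93, 179.93], [-52.35, 119.4], [10.71, 147.94], [-69.91, 249.91], [12.55, 155.21], [-178.61, 178.61]. Speed limits (degrees/s): [147.25, 147.25, 180, 180, 180, 180].

### API

Orientations are given as a 3x3 rotation matrix whose columns are the frame's x, y, z axes.
In Python, from workcell import arm gives the robot as it stands. The module is installed in compiled form; this text tells all that it offers.
- The arm moves only by the tool move_arm, never from a script. Its argument "increments" is a list that holds one entry, the list of rows, each a list of 7 numbers: the shift along the world's x, y, z in mm, then the turn, a rotation vector about the world's x, y, z in rad, then the closure in counts, from 0 (fully open) to 255 (shut). A call has 1 to 20 rows; each row is the pose to reach, as a shift and turn from the pose commanded when the call began; what a row does not reach only later rows make up. A row lasts 1/10 s, in which the tool goes at most 50 mm and 8.59 degrees, less where a joint would pass 70% of its speed; a pose out of reach is approached as far as the arm can. A call with a gripper value outside its range is refused whole. The fingers move at their own pace and stop on an object; "squeeze" is the grip in N (left out, the last holds). Time passes only in rows, so rows that repeat a pose let the fingers close. It gives the time, the measured TCP pose, the force, the opening and the grip force at its end, in the units of the state.
- arm.get_obs(): the state, without advancing time (a new reading comes with each control period).
- arm.capture(name): name is "scene" or "top" or "wrist"; returns a dict with "color" (384x512x3 uint8, red, green, blue), "intrinsics" (3x3 intrinsics, pixels), "origin" and "rotation" of the camera in the world. Camera axes: x right, y down, z forward; pixel columns grow to the right and rows downward; lengths in m; the calibration is good to about 2 mm. The wrist camera is an equidistant fisheye: a pixel r from the principal point sees the ray r / f radians off the axis. A picture is of the moment at which its call begins. There is no depth.
- arm.close_job(): hands the job in; it is judged then, once.
The state is a dict: "time": time; "joints": joint angles; "qd": joint speeds; "tau": joint torques, N m; "tool_pos": TCP position; "tcp_rot": TCP orientation; "force": force on the tool from outside, world axes, zero at the start; "torque": the same for the moment, N m; "grip_width": finger opening in m; "grasp_force": force on a finger pad.
Only numpy, scipy, OpenCV 4.12 (cv2) and the standard library are available. Lean on these libraries where they do the work, as an engineer would, in place of code of your own. Each camera call takes 0.05 s, during which the arm holds its last target. There are 200 camera calls.

## Working session

There is one attempt and no reset: what is moved stays moved. The work goes in short steps, Python scripts to look and compute and a tool call to move; the robot and the scene stay as the last step left them, time stands still between calls to the robot, and variables do not carry over. Pictures are saved under pics/ and viewed, at most 10 in all, crops included, and the job is handed in when it is done.

Besides the shell and the picture viewer there is one more tool, called after "Call:" by a JSON object that holds its "name" and its "arguments". move_arm: Moves the arm, as the interface text tells. Its arguments: {"type":"object","properties":{"increments":{"type":"array"},"squeeze":{"type":"number"}},"required":["increments"]}

```bash
mkdir -p pics
cat > h.py <<'E'
import numpy as np,cv2,pickle
from workcell import arm
def snap(n,f):
    c=arm.capture(n); cv2.imwrite(f'pics/{f}.png',c['color'][:,:,::-1]); pickle.dump(c,open(f'pics/{f}.pkl','wb')); return c
def ray(c,u,v):
    K=c['intrinsics'];d=c['rotation']@np.array([(u-K[0,2])/K[0,0],(v-K[1,2])/K[1,1],1]);return c['origin'],d
def atz(c,u,v,z):
    o,d=ray(c,u,v);return o+d*(z-o[2])/d[2]
def proj(c,P):
    p=(np.atleast_2d(P)-c['origin'])@c['rotation'];K=c['intrinsics'];return np.c_[p[:,0]/p[:,2]*K[0,0]+K[0,2],p[:,1]/p[:,2]*K[1,1]+K[1,2]]
E
python3 - <<'E'
from h import *
a=snap('scene','s0');b=snap('top','t0')
for c in(a,b):print(c['intrinsics'],c['origin'],c['rotation'])
print(arm.grip_depth,arm.get_obs())
big=[cv2.resize(c['color'][:,:,::-1],(800,600),interpolation=cv2.INTER_CUBIC) for c in (a,b)]
cv2.imwrite('pics/s0b.png',big[0]);cv2.imwrite('pics/t0b.png',big[1])
E
```

```text
[[429.22692212   0.         250.56266198]
 [  0.         429.22692212 191.17435484]
 [  0.           0.           1.        ]] [ 0.89716853 -0.10808498  1.03310234] [[ 0.16392282  0.93271336 -0.32120881]
 [ 0.98646875 -0.15596354  0.05054489]
 [-0.00295297 -0.32514792 -0.94565856]]
[[358.55949357   0.         253.28177673]
 [  0.         358.55949357 198.99096548]
 [  0.           0.           1.        ]] [ 0.4518275  -0.0505407   0.97295143] [[-0.02921321 -0.99069488  0.1329295 ]
 [-0.99946814  0.03087876  0.01048493]
 [-0.01449206 -0.1325525  -0.99107003]]
0.0188 {'time': 0.1, 'joints': array([ 6.53874662e+01,  1.48554589e+01,  8.80045644e+01,  9.23141652e-04,
        7.72357189e+01, -1.16187235e+01]), 'qd': array([ 0.06576279, -0.03276872, -0.08335254,  0.05738349, -0.08601831,
        0.0520656 ]), 'tau': array([ 2.03130949e-03, -4.38206756e+01, -2.84643441e+01,  7.17878784e-02,
        3.62741912e-02, -7.60349258e-05]), 'tool_pos': array([0.12341733, 0.53546434, 0.21789903]), 'tcp_rot': array([[-9.74393432e-01,  2.24848694e-01, -7.10230346e-04],
       [ 2.24849540e-01,  9.74392322e-01, -1.51265167e-03],
       [ 3.51925243e-04, -1.63361282e-03, -9.99998604e-01]]), 'force': array([-0.493609  , -0.32959359, -0.50668831]), 'torque': array([-0.03183151,  0.04222782, -0.03142538]), 'grasp_force': 0.0, 'grip_width': 0.09333282969115754}
```

View pics/s0b.png

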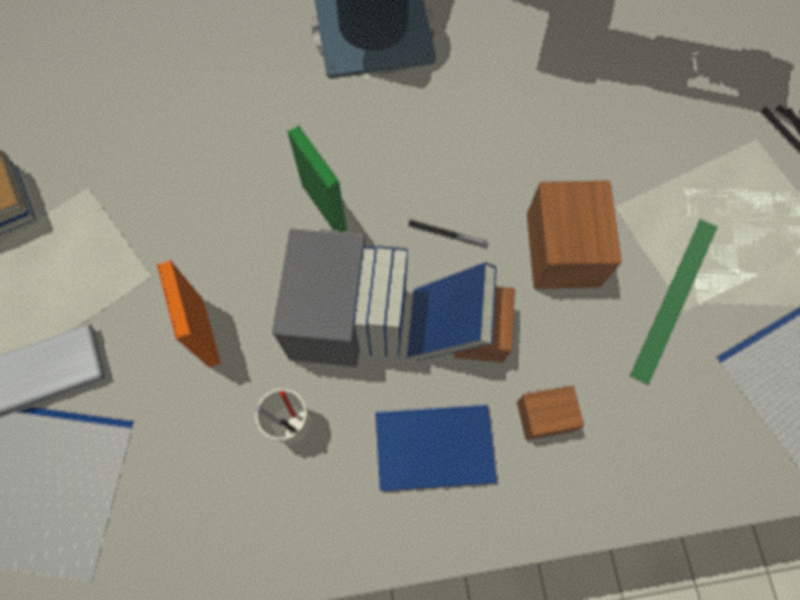

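View pics/t0b.png

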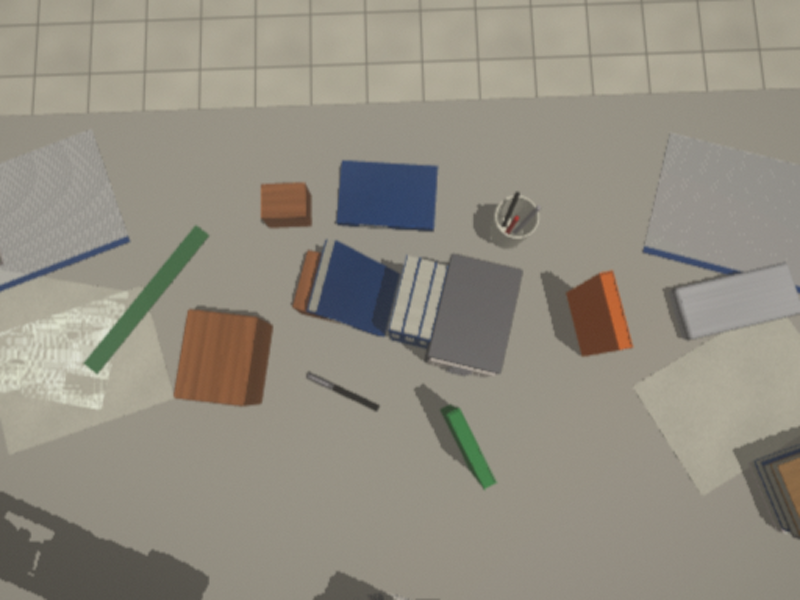

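The scene shows the unit at (318,285), the books, the slumped blue book at (450,312), and the middle bookend beneath it at (487,325). The larger and smaller blocks are look-alikes. I'll crop in closer.

Run:
```python
import cv2
a=cv2.imread('pics/s0.png')[135:245,165:345];cv2.imwrite('pics/c1.png',cv2.resize(a,(720,440),interpolation=cv2.INTER_CUBIC))
a=cv2.imread('pics/t0.png')[145:250,180:345];cv2.imwrite('pics/c2.png',cv2.resize(a,(660,420),interpolation=cv2.INTER_CUBIC))
```

```text
(no output)
```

View pics/c1.png

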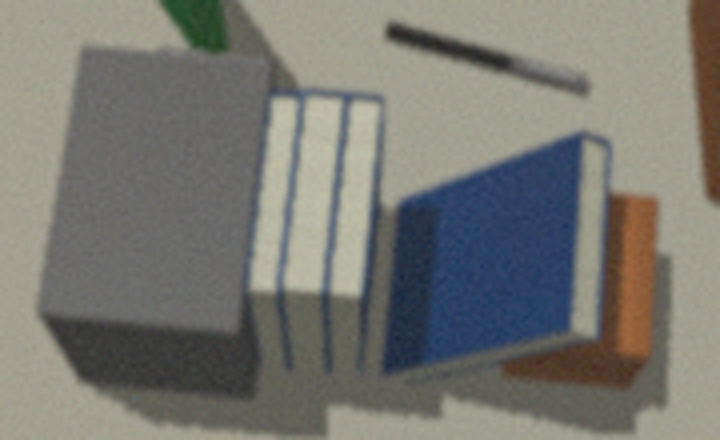

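View pics/c2.png

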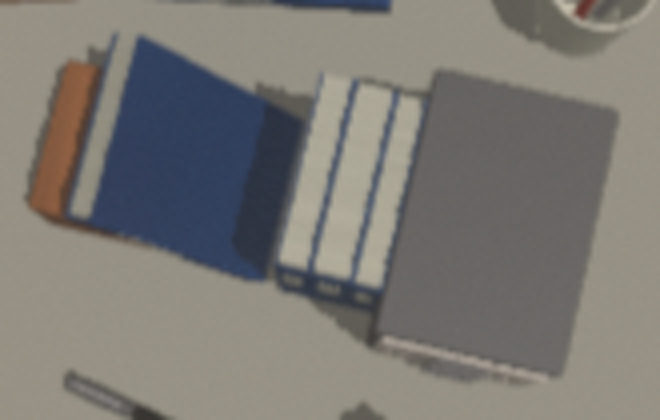

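Run:
```python
from h import *
S=pickle.load(open('pics/s0.pkl','rb'));T=pickle.load(open('pics/t0.pkl','rb'))
s=lambda p,z:atz(S,165+p[0]/4-.4,135+p[1]/4-.4,z)[:2]*1000
t=lambda p,z:atz(T,180+p[0]/4-.4,145+p[1]/4-.4,z)[:2]*1000
# pairs: near-robot point, far point
U=[(82,47),(270,62),(240,332),(40,315)]; V=[(562,378),(376,337),(437,70),(617,112)]
for n,a,b,z in [('unit',U,V,.155),('rowc',[(383,95),(362,297)],[(281,265),(322,72)],.172),('end',[(657,197),(648,357)],[(30,200),(70,62)],.08),
 ('btop',[(609,145),(600,341)],[(70,213),(115,32)],.141),('bfoot',[(402,200),(385,373)],[(262,278),(302,118)],.0126)]:
    A=np.array([s(p,z) for p in a]);B=np.array([t(p,z) for p in b]);print(n);print(np.c_[A,B].round(1))
    for X in (A,B):
        d=X[1]-X[0] if n!='unit' else X[3]-X[0]; print('len',np.linalg.norm(d).round(1),'ang of x axis',np.degrees(np.arctan2(d[1],d[0])).round(2),'mid',X.mean(0).round(1))
    if n=='unit':
        for X in(A,B):
            d=X[1]-X[0];print('row dir',np.degrees(np.arctan2(d[1],d[0])).round(2),np.linalg.norm(d))
```

```text
unit
[[ 469.7 -188.7  465.3 -190.3]
 [ 496.2  -86.   491.6  -86.1]
 [ 648.2 -125.1  645.7 -127.3]
 [ 621.5 -228.7  617.4 -230.3]]
len 156.9 ang of x axis -14.77 mid [ 558.9 -157.1]
len 157.2 ang of x axis -14.74 mid [ 555.  -158.5]
row dir 75.51 106.07224268284412
row dir 75.85 107.45949886073764
rowc
[[533.6 -28.6 532.7 -33.6]
 [644.8 -59.1 642.6 -60.1]]
len 115.3 ang of x axis -15.32 mid [589.2 -43.9]
len 113.1 ang of x axis -13.55 mid [587.6 -46.8]
end
[[585.9 128.1 588.  125.5]
 [680.1 101.4 676.3  99.5]]
len 97.9 ang of x axis -15.83 mid [633.  114.8]
len 92.1 ang of x axis -16.42 mid [632.1 112.5]
btop
[[571.2  93.5 570.2  90. ]
 [681.1  64.6 678.4  62.2]]
len 113.6 ang of x axis -14.74 mid [626.1  79. ]
len 111.7 ang of x axis -14.42 mid [624.3  76.1]
bfoot
[[539.3 -14.4 540.4 -17.2]
 [648.1 -44.3 649.  -47.3]]
len 112.9 ang of x axis -15.34 mid [593.7 -29.4]
len 112.7 ang of x axis -15.51 mid [594.7 -32.3]
```

Run:
```python
from h import *
S=pickle.load(open('pics/s0.pkl','rb'));T=pickle.load(open('pics/t0.pkl','rb'))
r=np.array([.2554,.9668]);e=np.array([.9668,-.2554])
for n,p,q in[('big',[(540,182),(610,181),(620,260),(530,252)],[(248,405),(187,310)]),('small',[(518,400),(574,387),(582,425),(527,437)],[(262,185)])]:
  for z in (0.05,.08,.12):
    for c,pp in((S,p),(T,q)):
      for u,v in pp:
        X=atz(c,u*.64,v*.64,z)[:2]*1000;print(n,z,X.round(),'s,w',(X@r).round(),(X@e).round())
```

```text
big 0.05 [403. 219.] s,w 315.0 334.0
big 0.05 [420. 333.] s,w 429.0 321.0
big 0.05 [559. 311.] s,w 444.0 461.0
big 0.05 [522. 174.] s,w 302.0 460.0
big 0.05 [428. 205.] s,w 307.0 362.0
big 0.05 [588. 308.] s,w 448.0 490.0
big 0.08 [418. 209.] s,w 309.0 351.0
big 0.08 [435. 320.] s,w 420.0 339.0
big 0.08 [569. 298.] s,w 434.0 474.0
big 0.08 [534. 165.] s,w 296.0 474.0
big 0.08 [429. 196.] s,w 300.0 365.0
big 0.08 [584. 296.] s,w 436.0 489.0
big 0.12 [438. 196.] s,w 301.0 374.0
big 0.12 [454. 302.] s,w 408.0 362.0
big 0.12 [583. 281.] s,w 421.0 492.0
big 0.12 [549. 154.] s,w 289.0 491.0
big 0.12 [430. 185.] s,w 289.0 368.0
big 0.12 [578. 281.] s,w 419.0 487.0
small 0.05 [750. 102.] s,w 290.0 699.0
small 0.05 [744. 188.] s,w 372.0 671.0
small 0.05 [801. 186.] s,w 384.0 727.0
small 0.05 [804. 103.] s,w 305.0 751.0
small 0.05 [801. 183.] s,w 381.0 728.0
small 0.08 [754.  96.] s,w 285.0 705.0
small 0.08 [749. 179.] s,w 365.0 678.0
small 0.08 [804. 177.] s,w 376.0 732.0
small 0.08 [807.  97.] s,w 300.0 756.0
small 0.08 [790. 175.] s,w 371.0 719.0
small 0.12 [760.  87.] s,w 279.0 713.0
small 0.12 [755. 167.] s,w 355.0 687.0
small 0.12 [807. 165.] s,w 366.0 739.0
small 0.12 [811.  88.] s,w 292.0 761.0
small 0.12 [775. 165.] s,w 357.0 707.0
```

Call:
{"name": "move_arm", "arguments": {"increments": [[[507,-425,0,0,0,-1.602,90],[507,-425,0,0,0,-1.602,90],[507,-425,0,0,0,-1.602,90],[507,-425,0,0,0,-1.602,90],[507,-425,0,0,0,-1.602,90],[507,-425,0,0,0,-1.602,90],[507,-425,0,0,0,-1.602,90],[507,-425,0,0,0,-1.602,90],[507,-425,0,0,0,-1.602,90],[507,-425,0,0,0,-1.602,90],[507,-425,0,0,0,-1.602,90],[507,-425,0,0,0,-1.602,90],[507,-425,0,0,0,-1.602,90],[507,-425,0,0,0,-1.602,90],[507,-425,0,0,0,-1.602,90],[507,-425,0,0,0,-1.602,90]]]}}

```text
time: 1.7
tool_pos: [0.6295, 0.1117, 0.218]
tcp_rot: [[0.255, 0.967, -0.002], [0.967, -0.255, 0.001], [0.0, -0.002, -1.0]]
force: [0.1, 0.3, -0.3]
grip_width: 0.0602
grasp_force: 0.0
```

Call:
{"name": "move_arm", "arguments": {"increments": [[[0,0,-50,0,0,0,90],[0,0,-100,0,0,0,90],[0,0,-108,0,0,0,90],[-2.5,-9.7,-108,0,0,0,90],[-4,-15.5,-108,0,0,0,90],[-5.6,-21.3,-108,0,0,0,90],[-7.2,-27.1,-108,0,0,0,90],[-8.7,-32.9,-108,0,0,0,90],[-10.2,-38.7,-108,0,0,0,90],[-11.8,-44.5,-108,0,0,0,90],[-13.3,-50.3,-108,0,0,0,90],[-14.8,-56.1,-108,0,0,0,90],[-16.4,-61.9,-108,0,0,0,90],[-17.9,-67.7,-108,0,0,0,90],[-19.4,-73.5,-108,0,0,0,90],[-21,-79.3,-108,0,0,0,90],[-22.5,-85.1,-108,0,0,0,90]]]}}

```text
time: 3.4
tool_pos: [0.6079, 0.0253, 0.1106]
tcp_rot: [[0.255, 0.967, -0.0], [0.967, -0.255, -0.0], [-0.0, -0.0, -1.0]]
force: [0.6, 0.4, 0.4]
grip_width: 0.06
grasp_force: 0.1
```

Run:
```python
from h import *
a=snap('scene','s1');b=snap('top','t1')
A=cv2.resize(a['color'][130:250,165:345,::-1],None,fx=3.3,fy=3.3,interpolation=2)[:, :594]
B=cv2.resize(b['color'][135:255,165:345,::-1],None,fx=3.3,fy=3.3,interpolation=2)
im=np.vstack([A,B]);im=cv2.resize(im,None,fx=.75,fy=.75);cv2.imwrite('pics/m1.png',im);print(im.shape)
```

```text
(594, 446, 3)
```

View pics/m1.png

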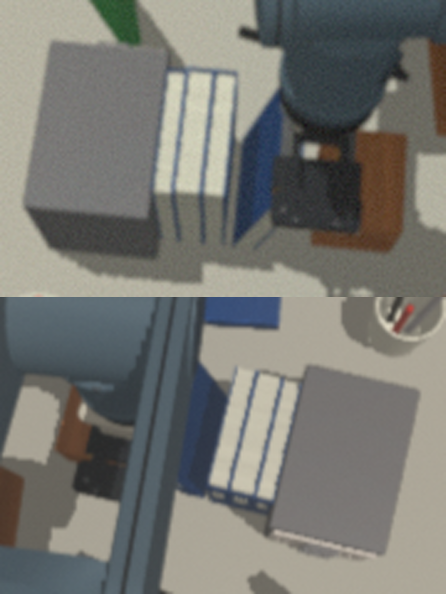

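The book is about half raised (scene crop, 260,165) and the bookend hasn't moved. I'll continue slowly.

Call:
{"name": "move_arm", "arguments": {"increments": [[[-1,-3.9,0,0,0,0,90],[-2,-7.7,0,0,0,0,90],[-3.1,-11.6,0,0,0,0,90],[-4.1,-15.5,0,0,0,0,90],[-5.1,-19.3,0,0,0,0,90],[-6.1,-23.2,0,0,0,0,90],[-7.2,-27,0,0,0,0,90],[-7.9,-30,0,0,0,0,90],[-8.7,-33,0,0,0,0,90],[-9.2,-34.8,0,0,0,0,90],[-9.2,-34.8,0,0,0,0,90]]]}}

```text
time: 4.6
tool_pos: [0.5989, -0.0092, 0.1106]
tcp_rot: [[0.255, 0.967, -0.0], [0.967, -0.255, 0.0], [0.0, -0.0, -1.0]]
force: [-0.7, -0.0, 0.5]
grip_width: 0.0599
grasp_force: 0.0
```

Run:
```python
from h import *
a=snap('scene','s2')
cv2.imwrite('pics/m2.png',cv2.resize(a['color'][130:250,165:345,::-1],None,fx=4,fy=4,interpolation=2))
```

```text
(no output)
```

View pics/m2.png

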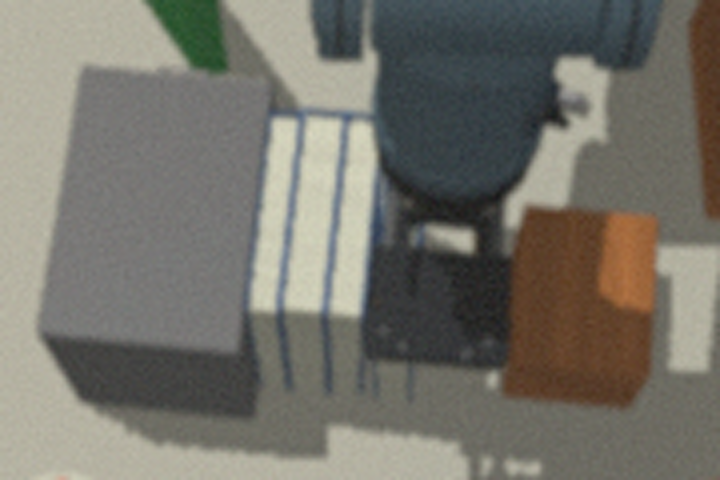

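The book is near upright, with its foot (376–411,390) still about 8 mm from the row. I'll push on until there's contact force.

Call:
{"name": "move_arm", "arguments": {"increments": [[[-0.5,-1.9,0,0,0,0,90],[-1,-3.9,0,0,0,0,90],[-1.5,-5.8,0,0,0,0,90],[-1.8,-6.8,0,0,0,0,90],[-2,-7.7,0,0,0,0,90],[-2,-7.7,0,0,0,0,90]]]}}

```text
time: 5.25
tool_pos: [0.5971, -0.0153, 0.1104]
tcp_rot: [[0.256, 0.967, 0.0], [0.967, -0.256, 0.002], [0.002, -0.0, -1.0]]
force: [2.2, 6.2, -2.1]
grip_width: 0.0602
grasp_force: 3.2
```

Call:
{"name": "move_arm", "arguments": {"increments": [[[-0.3,-1,0,0,0,0,90],[-0.5,-1.9,0,0,0,0,90],[-0.5,-1.9,0,0,0,0,90]]]}}

```text
time: 5.55
tool_pos: [0.5971, -0.0154, 0.1104]
tcp_rot: [[0.256, 0.967, 0.001], [0.967, -0.256, 0.005], [0.005, 0.0, -1.0]]
force: [3.8, 12.1, -2.5]
grip_width: 0.0603
grasp_force: 6.4
```

Run:
```python
from h import *
a=snap('wrist','w3');b=snap('scene','s3')
A=cv2.resize(a['color'][:,:,::-1],(512,384))
B=cv2.resize(b['color'][190:245,215:345,::-1],None,fx=4,fy=4,interpolation=2)[:,:512]
cv2.imwrite('pics/m3.png',np.vstack([A,B[:216]]))
```

```text
(no output)
```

View pics/m3.png

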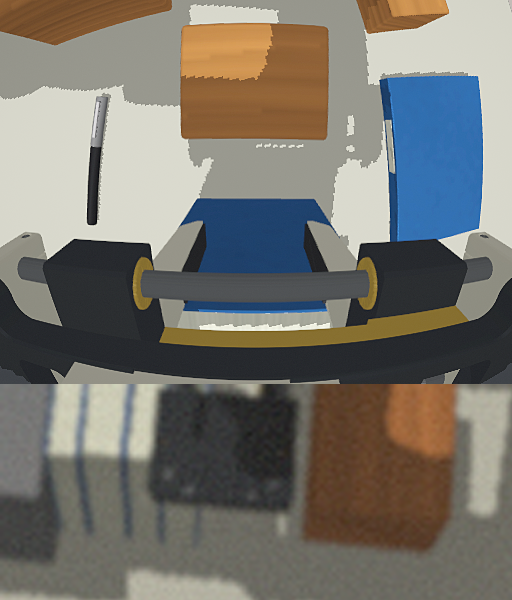

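The book stands flush: the row lines are evenly spaced at 127/160/198 and the contact is stiff. The bookend is square and in line. Next I'll retreat and go behind the bookend.

Call:
{"name": "move_arm", "arguments": {"increments": [[[1,3.9,0,0,0,0,90],[2.5,9.7,0,0,0,0,90],[5.1,19.3,0,0,0,0,90],[12.8,48.3,0,0,0,0,90],[20.4,77.3,0,0,0,0,90],[28,106.3,0,0,0,0,90],[35.8,135.4,0,0,0,0,90],[40.6,153.7,0,0,0,0,90],[40.6,153.7,0,0,0,0,90],[40.6,153.7,-40,0,0,0,90],[40.6,153.7,-65,0,0,0,90],[40.6,153.7,-65,0,0,0,90]]]}}

```text
time: 6.85
tool_pos: [0.6337, 0.1338, 0.0416]
tcp_rot: [[0.256, 0.967, -0.008], [0.967, -0.256, -0.001], [-0.003, -0.008, -1.0]]
force: [-1.2, 0.4, -0.9]
grip_width: 0.0604
grasp_force: 0.0
```

Run:
```python
from h import *
a=snap('top','t4');b=snap('scene','s4')
A=cv2.resize(a['color'][135:245,170:345,::-1],None,fx=3,fy=3,interpolation=2)
B=cv2.resize(b['color'][130:245,165:340,::-1],None,fx=2,fy=2,interpolation=2)
B=cv2.resize(b['color'][150:240,165:340,::-1],None,fx=3,fy=3,interpolation=2)
cv2.imwrite('pics/m4.png',np.vstack([A,B]))
```

```text
(no output)
```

View pics/m4.png

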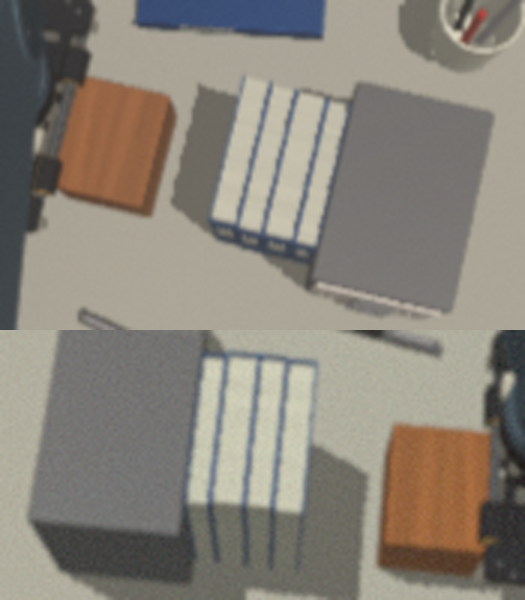

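Run:
```python
from h import *
r=np.array([.2554,.9668]);e=np.array([.9668,-.2554])
S=pickle.load(open('pics/s4.pkl','rb'));T=pickle.load(open('pics/t4.pkl','rb'))
# fit via image code: outline of wood top in scene crop, enlarged mask
for nm,c in(('S',S),('T',T)):
    hsv=cv2.cvtColor(c['color'],cv2.COLOR_RGB2HSV)
    m=cv2.inRange(hsv,(3,90,120 if nm=='S' else 110),(18,255,255))
    P=np.array([[*(q@r*1 for q in [0*r]),] ]) if 0 else None
    g=proj(c,np.array([[.62,.075,.08]]))[0];n,l,st,_=cv2.connectedComponentsWithStats(m)
    k=l[int(g[1]),int(g[0])];print(nm,g.round(),k,st[k])
    cn=max(cv2.findContours((l==k).astype('uint8'),0,1)[0],key=cv2.contourArea)
    q=cv2.boxPoints(cv2.minAreaRect(cn));
    for u,v in cv2.approxPolyDP(cn,4,True)[:,0]:
        X=atz(c,u,v,.08)[:2]*1000;print((u,v),X.round(1),'s,w',(X@r).round(1),(X@e).round(1))
for p,z in(((395,425),.08),((383,548),.08),((380,572),0),((318,360),.172),((302,512),.172)):
    X=atz(S,165+p[0]/3-.3,150+(p[1]-330)/3-.3,z)[:2]*1000;print(p,'s,w',(X@r).round(1),(X@e).round(1))
print(arm.get_obs()['tool_pos'],arm.get_obs()['force'])
```

```text
S [310. 201.] 6 [ 293  182   35   42 1292]
(np.int32(296), np.int32(182)) [568.5  52.6] s,w 196.0 536.2
(np.int32(293), np.int32(220)) [658.5  27.4] s,w 194.7 629.6
(np.int32(325), np.int32(223)) [677.5  98.3] s,w 268.0 629.9
(np.int32(327), np.int32(184)) [585.5 123.7] s,w 269.2 534.5
T [207. 181.] 4 [ 190  161   37   44 1181]
(np.int32(199), np.int32(161)) [673.8  94.7] s,w 263.6 627.2
(np.int32(190), np.int32(198)) [579.1 118.3] s,w 262.2 529.7
(np.int32(216), np.int32(204)) [561.8  52.9] s,w 194.6 529.7
(np.int32(226), np.int32(168)) [653.3  26. ] s,w 192.0 625.0
(395, 425) s,w 196.8 534.5
(383, 548) s,w 193.6 635.3
(380, 572) s,w 198.2 634.1
(318, 360) s,w 131.3 524.3
(302, 512) s,w 129.2 639.8
[0.63699713 0.13418185 0.04581109] [0.65773016 0.15262247 0.63117568]
```

Call:
{"name": "move_arm", "arguments": {"increments": [[[-1.3,-4.8,0,0,0,0,90],[-2.6,-9.7,0,0,0,0,90],[-3.8,-14.5,0,0,0,0,90],[-5.1,-19.3,0,0,0,0,90],[-6.4,-24.2,0,0,0,0,90],[-7.7,-29,0,0,0,0,90],[-8.9,-33.8,0,0,0,0,90],[-10.2,-38.7,0,0,0,0,90],[-11.5,-43.5,0,0,0,0,90],[-12.8,-48.3,0,0,0,0,90],[-14,-53.2,0,0,0,0,90],[-15.3,-58,0,0,0,0,90],[-16.3,-61.9,0,0,0,0,90],[-16.3,-61.9,0,0,0,0,90]]]}}

```text
time: 8.35
tool_pos: [0.6219, 0.0731, 0.0471]
tcp_rot: [[0.255, 0.967, 0.003], [0.967, -0.255, 0.0], [0.001, 0.003, -1.0]]
force: [1.7, 4.0, 1.7]
grip_width: 0.0603
grasp_force: 1.6
```

Call:
{"name": "move_arm", "arguments": {"increments": [[[-0.5,-1.9,0,0,0,0,90],[-1,-3.9,0,0,0,0,90],[-1.5,-5.8,0,0,0,0,90],[-2,-7.7,0,0,0,0,90],[-2,-7.7,0,0,0,0,90]]]}}

```text
time: 8.85
tool_pos: [0.6195, 0.0659, 0.0465]
tcp_rot: [[0.255, 0.967, 0.002], [0.967, -0.255, 0.001], [0.001, 0.002, -1.0]]
force: [1.7, 4.5, 3.8]
grip_width: 0.0599
grasp_force: 2.5
```

Call:
{"name": "move_arm", "arguments": {"increments": [[[-0.3,-1,0,0,0,0,90],[-0.5,-1.9,0,0,0,0,90],[-0.8,-2.9,0,0,0,0,90],[-0.8,-2.9,0,0,0,0,90]]]}}

```text
time: 9.25
tool_pos: [0.6185, 0.063, 0.0462]
tcp_rot: [[0.255, 0.967, 0.001], [0.967, -0.255, 0.001], [0.001, 0.001, -1.0]]
force: [2.1, 4.6, 3.4]
grip_width: 0.06
grasp_force: 2.5
```

Call:
{"name": "move_arm", "arguments": {"increments": [[[-0.3,-1,0,0,0,0,90],[-0.5,-1.9,0,0,0,0,90],[-0.8,-2.9,0,0,0,0,90],[-0.8,-2.9,0,0,0,0,90]]]}}

```text
time: 9.65
tool_pos: [0.6182, 0.0618, 0.0463]
tcp_rot: [[0.256, 0.967, 0.002], [0.967, -0.256, 0.003], [0.004, 0.002, -1.0]]
force: [3.4, 11.2, 3.8]
grip_width: 0.06
grasp_force: 5.6
```

Call:
{"name": "move_arm", "arguments": {"increments": [[[-0.4,-1.5,0,0,0,0,90],[-0.4,-1.5,0,0,0,0,90],[-0.4,-1.5,0,0,0,0,90]]]}}

```text
time: 9.95
tool_pos: [0.6182, 0.0618, 0.0463]
tcp_rot: [[0.256, 0.967, 0.004], [0.967, -0.256, 0.005], [0.006, 0.002, -1.0]]
force: [5.6, 15.3, 2.3]
grip_width: 0.0601
grasp_force: 8.1
```

Contact is firm and nothing moves further. I'll back away and check.

Call:
{"name": "move_arm", "arguments": {"increments": [[[0.6,2.4,0,0,0,0,90],[1.3,4.8,0,0,0,0,90],[3,11,0,0,0,0,90],[10,38,0,0,0,0,90],[20,75,0,0,0,0,90],[20,75,40,0,0,0,90],[20,75,90,0,0,0,90],[25,100,140,0,0,0,90],[25,100,140,0,0,0,90]]]}}

```text
time: 10.85
tool_pos: [0.6451, 0.16, 0.1926]
tcp_rot: [[0.254, 0.967, 0.011], [0.967, -0.254, 0.001], [0.004, 0.01, -1.0]]
force: [0.4, 0.7, 0.5]
grip_width: 0.0599
grasp_force: 0.0
```

Run:
```python
from h import *
a=snap('top','t5');b=snap('scene','s5')
A=cv2.resize(a['color'][135:235,180:355,::-1],None,fx=3,fy=3,interpolation=2)
B=cv2.resize(b['color'][150:245,165:340,::-1],None,fx=3,fy=3,interpolation=2)
cv2.imwrite('pics/m5.png',np.vstack([A,B]))
```

```text
(no output)
```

View pics/m5.png

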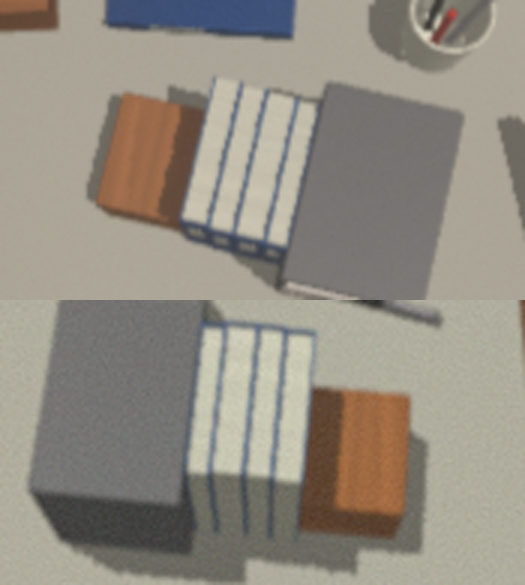

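The row is closed. The book stands upright with its foot line at (300,535), and the bookend is flush and square against it at (355,460). The bystanders are untouched.

```bash
python3 -c "
from workcell import arm
print(arm.close_job())"
```

```text
the job is handed in; nothing more can be done
None
```

The slumped book stands upright against the row, and the bookend is pushed snug, square and in line against it. The pen cup, marker and flat book were left alone, and the job was handed in at about 11 s of the 48 s allowed.

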